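# Hold the fourth candle over its holder on the wreath, ready for gluing

### The arm

A 6-joint arm with a two-finger parallel gripper is mounted at the origin on the work surface. World frame = base frame: x ahead of the robot, y to its left, z up, the work surface at z = 0. Lengths are in m, angles in rad, forces in N, time in s.
With the tool pointing down it reaches from about 0.25 to 0.85 m from the base axis. Payload 12.5 kg.
Tool frame: the origin (TCP) lies at the very end of the fingers, on their centre line; the grasp point (between the pads) lies 19 mm behind it (bot.grip_point_offset is the distance from the TCP to the grasp point, in m); z points along the fingers, y is the direction in which the jaws open and shut (so a half turn about z gives the same grasp; the last joint's range is limited). The gripper opens to 93 mm and grips with 3 to 60 N. Pads are 15 mm wide; open, the fingers measure 128 mm over their backs; the gripper's body (75 mm by 188 mm) begins 65 mm behind the grasp point.
Start: joints at [1.027, 0.351, 1.652, -0, 1.139, -0.085], TCP at [0.244, 0.493, 0.219] pointing down, gripper open.
Joint ranges: [-2.75, 2.75], [-0.79, 2.1], [0.01, 2.65], [-1.57, 4.71], [0.07, 3.14], [-2.87, 2.87]. Speed limits (rad/s): [2.22, 2.22, 2.79, 3.14, 3.14, 3.14].

### API

Orientations are given as [roll, pitch, yaw] about the fixed x, y, z axes, in that order (R = Rz(yaw) Ry(pitch) Rx(roll)).
In Python, from workcell import status, read_camera, finish_job, bot gives the robot as it stands. The module is installed in compiled form; this text tells all that it offers.
- The arm moves only by the tool jog_arm, never from a script. Its arguments are lists of equal length, an entry for each row: "delta_pos": the shift along the tool's x, y, z in cm, a list of three; "rotation": the turn, a rotation vector about the tool's x, y, z in rad, a list of three; "gripper": the closure, from -1 (fully open) to 1 (shut). In form: {"delta_pos": [[dx, dy, dz], ...], "rotation": [[ax, ay, az], ...], "gripper": [gripper, ...]}. A call has 1 to 12 rows; each row is the pose to reach, as a shift and turn from the pose commanded when the call began, along the tool's axes at that moment; what a row does not reach only later rows make up. A row lasts 1/10 s, in which the tool goes at most 50 mm and 8.59 degrees, less where a joint would pass 70% of its speed; a pose out of reach is approached as far as the arm can. A call with a gripper value outside its range is refused whole. The fingers move at their own pace and stop on an object; "squeeze" is the grip in N (left out, the last holds). Time passes only in rows, so rows that repeat a pose let the fingers close. It gives the time, the measured TCP pose, the force and the opening at its end, in the units of the state.
- status.read_state(): the state, without advancing time (a new reading comes with each control period).
- read_camera(name): name is "scene" or "top" or "wrist"; returns a dict with "frame" (480x640x3 uint8, blue, green, red), "fov_y" (degrees; the focal length in pixels is half the picture's height over the tangent of half this angle, whatever the lens; pixels are square), "cx", "cy" (the principal point, pixels), "position" and "attitude" of the camera in the world; the wrist camera has in their place "hand_eye" (4x4, takes a point from camera to tool coordinates, whose origin is the TCP and whose axes are the flange's). Camera axes: x right, y down, z forward; pixel columns grow to the right and rows downward; lengths in m; the calibration is good to about 2 mm. A picture is of the moment at which its call begins: read the wrist's pose just before it. There is no depth.
- finish_job(): hands the job in, once; it reports no verdict.
The state is a dict: "time": time; "qpos": joint angles; "qvel": joint speeds; "effort": joint torques, N m; "ee_pos": TCP position; "orientation": TCP orientation; "force": force on the tool from outside, world axes, zero at the start; "torque": the same for the moment, N m; "gripper_width": finger opening in m.
Only numpy, scipy, OpenCV 4.12 (cv2) and the standard library are available. Lean on these libraries where they do the work, as an engineer would, in place of code of your own. Each camera call takes 0.05 s, during which the arm holds its last target. There are 200 camera calls.

### The job

Slide the lid of the wooden box fully open to its stop, take out the square LED candle and carry it over the things on the tray to the one empty candle holder on the wreath. Stop with the candle upright, centred over the holder and square with it, its base about a centimetre above the holder's rim, and finish there still holding it quite still, so that I can run glue into the holder underneath. Nothing may touch the wreath, whose other candles are only just glued, and leave the pine cone, wooden tree, tape roll and glue gun where they are.

Things in the scene. Friction and masses are not known exactly. Their poses are not given: they have to be found in the camera images.
- candle_box: Plywood box, fixed to the table, 174 (x) x 166 (y) x 104 mm high, open at the top under its sliding lid. Origin at the centre of its underside; z up. Walls 8 mm, floor 6 mm thick (inside 158 x 150 mm). Its +x axis is the way the lid slides open. The candle stands on the floor inside.
- lid (a joint): Flat wooden lid, 6 mm thick, in grooves at the top of the box (its upper face 100 mm above the table). Value: how far it has slid open along the box's +x, in m; 0 = shut, 0.130 = fully open against its stop; starts 0 to 0.02. About 2 N of friction, no spring; it stays where it is left. Fully open it uncovers the first 120 mm of the inside and sticks out 130 mm past the box's +x end.
- lid_grip (a point): Centre of the wooden grip bar on the lid, near its -x end: 14 mm thick along the box's x, 60 mm long along the box's y, 18 mm tall, standing on the lid's upper face; this point is 9 mm above the lid's upper face, 109 mm above the table. Moves with the lid.
- candle_mid (a point): Centre of the loose square-pillar LED candle, off-white, 44 x 44 mm and 85 mm tall, standing upright; x and y axes square to its side faces, z up its axis. Its base is 42.5 mm below this point, its top 42.5 mm above (flat sunk 4 mm inside a 5 mm edge). About 0.16 kg. At the start it stands on the floor of the box, base 6 mm above the table, centred within about 20 mm of the middle of the uncovered part, turned up to 17 degrees from the box's axes.
- tray: Aluminium baking tray, fixed, 310 (x) x 420 (y) mm, rim 23 mm high, floor 3 mm thick. Origin at the centre of its underside. The wreath lies centred on it; pine cone and wooden tree stand on its +y end.
- wreath: Vine wreath lying flat on the tray, fixed: a ring about 280 mm outside and 150 mm inside diameter, top about 53 mm above the tray's floor, trimmed with small cones and beads up to 75 mm. Four square sheet-metal candle holders sit on it a quarter turn apart, 105 mm from its centre; three hold candles like the loose one, tops 138 mm above this body's origin; the one on its +x axis is empty. Origin at the centre of the ring on the tray's floor (3 mm above the table), z up.
- holder (a point): Centre of the mouth of the empty holder, level with its rim (62 mm above the wreath's origin, 65 mm above the table). The holder is a square dish, 52 mm wide inside, 12 mm high, wall 2 mm; its sides lie along this point's x and y axes (the wreath's), z up.
- pine_cone: Loose pine cone standing on the tray, about 44 mm across, 53 mm tall, origin under its centre. To be left alone.
- wood_tree: Loose little wooden tree standing on the tray, 42 mm across, 106 mm tall, origin under its centre. To be left alone.
- tape_roll: Loose roll of masking tape lying flat on the table, 96 mm across, 20 mm high, origin under its centre. To be left alone.
- glue_gun: Loose black glue gun lying on its side on the table, about 220 x 140 mm, 40 mm high; origin under its barrel. To be left alone.

How it is judged:
On the way, in this order (a step that is already met when the one before it is completed fails the run):
1. the lid is slid fully open to its stop (value of joint lid above 0.124 m), for 0.2 s.
2. the candle is lifted clear of the box (z of candle_mid in the frame of candle_box above 0.155 m), for 0.1 s.
At the end, for the whole second after the job is handed in: The lid is open (0.12 m or more); the gripper holds the candle still, upright within 6 degrees, its axis within 8 mm of the holder's centre, its sides within 8 degrees of square with the holder's (any quarter turn), its base 3 to 20 mm above the holder's rim, touching nothing but the fingers (value of joint lid above 0.12 m and horizontal distance between candle_mid and holder below 0.008 m and z of candle_mid in the frame of holder between 0.0455 and 0.0625 m and angle between candle_mid's own z axis and vertical below 0.1 rad and (angle between the x axis of candle_mid and the x axis of holder, either way round below 0.14 rad or angle between the x axis of candle_mid and the y axis of holder, either way round below 0.14 rad) and contact force between candle and the fingers above 1 N and contact force between candle and wreath below 0.05 N and linear speed of candle below 0.015 m/s); the arm keeps its last pose, push and grip.
It fails at once if something presses on the wreath, its candles or holders (over 1 N) (contact force between wreath and anything else above 1 N).
It fails at once if a bystander is moved by more than 25 mm (distance of any of pine_cone, wood_tree, tape_roll, glue_gun from where it was at the start of the episode above 0.025 m).
It also fails if it takes over 59 s, if anything falls off the work surface, if the arm or the gripper's body presses on something with over 40 N, if the wrist force passes 120 N, or if a joint passes its speed limit or range.

## Working session

There is one attempt and no reset: what is moved stays moved. The work goes in short steps, Python scripts to look and compute and a tool call to move; the robot and the scene stay as the last step left them, time stands still between calls to the robot, and variables do not carry over. Pictures are saved under pics/ and viewed, about 8 in all and at most 12, crops included, and the job is handed in when it is done.

Besides the shell and the picture viewer there is one more tool, called after "Request:" by a JSON object that holds its "name" and its "arguments", one argument or row to a line. jog_arm: Moves the arm, as the interface text tells. Its arguments: {"type":"object","properties":{"delta_pos":{"type":"array"},"rotation":{"type":"array"},"gripper":{"type":"array"},"squeeze":{"type":"number"}},"required":["delta_pos","rotation","gripper"]}

```bash
mkdir -p pics
cat > h.py <<'E'
import numpy as np, cv2
from scipy.spatial.transform import Rotation as R
from workcell import status, read_camera, finish_job, bot
def snap(name,fn):
    s=status.read_state(); c=read_camera(name); cv2.imwrite('pics/'+fn+'.png',c['frame'])
    f=240/np.tan(np.radians(c['fov_y'])/2)
    if name=='wrist':
        T=np.array(c['hand_eye']); Rt=R.from_euler('xyz',s['orientation']).as_matrix()
        p=Rt@T[:3,3]+s['ee_pos']; M=Rt@T[:3,:3]
    else:
        p=np.array(c['position']); a=np.array(c['attitude']); M=a if a.shape==(3,3) else R.from_euler('xyz',a).as_matrix()
    np.savez('pics/'+fn+'.npz',p=p,M=M,f=f,cx=c['cx'],cy=c['cy'])
def pt(fn,u,v,z):
    d=np.load('pics/'+fn+'.npz'); r=d['M']@np.array([(u-d['cx'])/d['f'],(v-d['cy'])/d['f'],1])
    return d['p']+r*(z-d['p'][2])/r[2]
def proj(fn,P):
    d=np.load('pics/'+fn+'.npz'); q=d['M'].T@(np.array(P)-d['p']); return q[:2]/q[2]*d['f']+[d['cx'],d['cy']]
E
python3 - <<'E'
from h import *
for n in('top','scene'):
    snap(n,n+'0'); d=np.load(f'pics/{n}0.npz'); print(n,d['p'],d['M'].round(3).tolist(),d['f'])
print(status.read_state())
E
```

```text
top [0.33653578 0.01951503 1.3023161 ] [[0.025, -0.988, 0.15], [-1.0, -0.026, -0.006], [0.01, -0.149, -0.989]] 479.9047839152246
scene [1.11428293 0.21559146 1.09391907] [[-0.312, 0.816, -0.486], [0.95, 0.268, -0.159], [-0.0, -0.512, -0.859]] 455.1479788224963
{'time': 0.1, 'qpos': array([ 1.02739573e+00,  3.51160412e-01,  1.65235864e+00, -1.52675752e-05,
        1.13908788e+00, -8.46187750e-02]), 'qvel': array([-0.00011881, -0.00165452, -0.00084   , -0.00160203,  0.0017637 ,
       -0.00102025]), 'effort': array([ 8.69433698e-04, -4.98034894e+01, -2.85709548e+01,  7.00610806e-02,
        2.38031469e-02, -4.83092913e-05]), 'ee_pos': array([0.24340149, 0.4928674 , 0.21816783]), 'orientation': array([-3.14058083e+00, -7.19142294e-05,  2.68281719e+00]), 'force': array([-0.77606456,  0.46873938,  0.18598374]), 'torque': array([ 0.0476113 , -0.00738788, -0.03281561]), 'gripper_width': 0.09288697227424485}
```

View pics/top0.png

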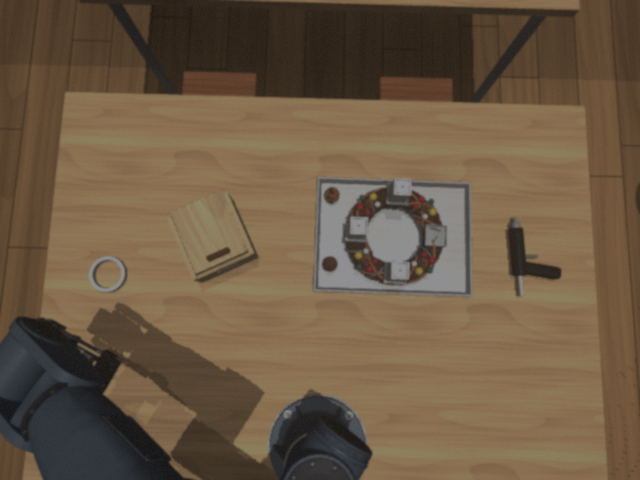

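View pics/scene0.png

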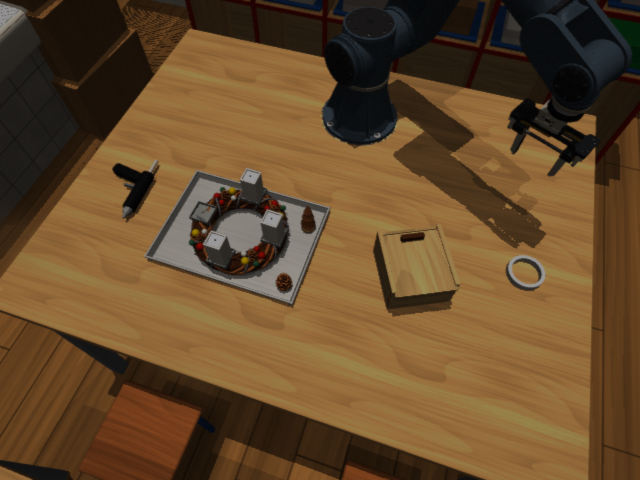

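The top view shows the box at (212,237) with its grip bar at (218,254), so the lid opens away from the robot. The empty holder is at (435,235), on the wreath's −y side. The tree is at (330,264), the cone at (332,195), the tape at (108,274) and the gun at (520,255). Next I'll enlarge the crops.

Run:
```python
from h import *
a=cv2.imread('pics/top0.png')
A=cv2.resize(a[180:290,160:270],None,fx=5,fy=5,interpolation=cv2.INTER_CUBIC)[:,:400*2]
b=a[170:300,310:480]
cv2.imwrite('pics/c1.png',cv2.convertScaleAbs(A,alpha=1.5))
B=cv2.resize(b,None,fx=4.5,fy=4.5,interpolation=cv2.INTER_CUBIC)
cv2.imwrite('pics/c2.png',cv2.convertScaleAbs(B,alpha=1.3))
```

```text
(no output)
```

View pics/c1.png

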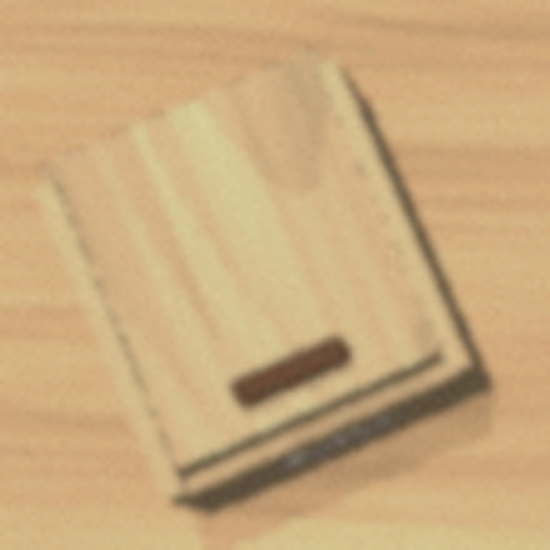

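View pics/c2.png

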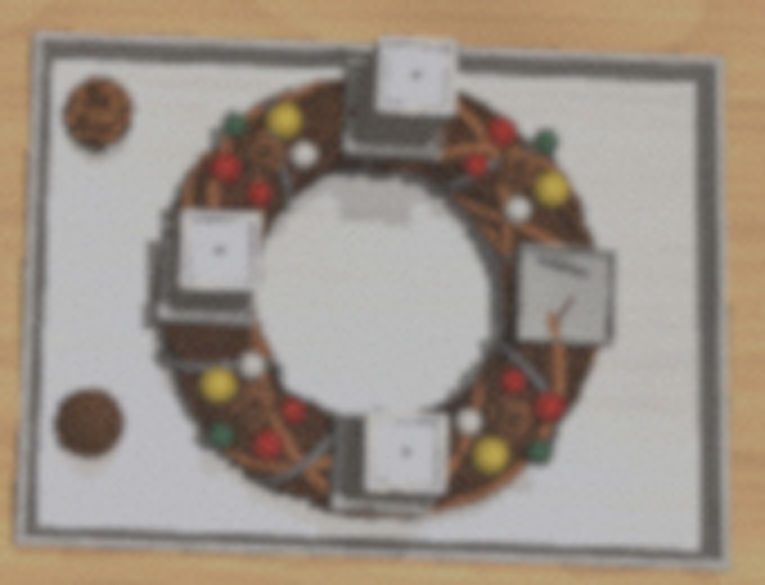

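Crop 1 shows the box's top corners at (170,492), (478,370), (45,170) and (330,55), and the grip's centre at (291,371). Crop 2 shows the holder's rim corners at (522,244), (612,252), (607,344) and (515,338).

Run:
```python
from h import *
b=lambda u,v,z:pt('top0',160+u/5,180+v/5,z)[:2]
w=lambda u,v,z:pt('top0',310+u/4.5,170+v/4.5,z)[:2]
nl,nr,fl,fr=[b(*p,.104) for p in((170,492),(478,370),(45,170),(330,55))]
ang=lambda d:np.degrees(np.arctan2(d[1],d[0])).round(1)
print('box',nl,nr,fl,fr,'c',(nl+nr+fl+fr)/4,'x ang',ang(fl-nl),ang(fr-nr),ang(nl-nr)-90,ang(fl-fr)-90)
g=[b(*p,.118) for p in((291,371),(238,392),(347,348))];print('grip',g[0],ang(g[1]-g[2])-90)
h=[w(*p,.065) for p in((522,244),(612,252),(607,344),(515,338))]
print('holder',np.mean(h,0),ang(h[0]-h[1]),ang(h[3]-h[2]),ang(h[0]-h[3]),ang(h[1]-h[2]))
print('candles',[w(*p,.137) for p in((416,75),(219,250),(405,452))])
print('tray',[w(*p,.023) for p in((35,33),(722,60),(730,565),(15,545))])
print('tree,cone',w(89,422,.1),w(98,113,.04),'tape',pt('top0',108,274,.01),'gun',pt('top0',520,255,.03))
```

```text
box [0.41517338 0.31841825] [0.4802652 0.1679922] [0.57679635 0.39202863] [0.64065926 0.25082112] c [0.52822355 0.28231505] x ang 24.5 27.3 23.400000000000006 24.299999999999997
grip [0.47569204 0.25885551] 23.900000000000006
holder [ 0.54607787 -0.29490964] 86.3 87.7 -4.7 -3.9
candles [array([ 0.65539823, -0.1955906 ]), array([ 0.55357887, -0.08714146]), array([ 0.44505711, -0.1892704 ])]
tray [array([0.70665598, 0.01658945]), array([ 0.70116212, -0.40424341]), array([ 0.39365542, -0.40193424]), array([0.39481999, 0.02068476])]
tree,cone [ 0.46080291 -0.01896429] [ 0.65325855 -0.02238163] tape [0.42729531 0.57277276 0.01      ] gun [ 0.50473999 -0.53061437  0.03      ]
```

```bash
cat >> h.py <<'E'
def go(x,y,z,yawdeg):
    s=status.read_state(); Rt=R.from_euler('xyz',s['orientation'])
    d=Rt.inv().apply(np.array([x,y,z])-s['ee_pos'])*100
    T=R.from_euler('xyz',[np.pi,0,np.radians(yawdeg)])
    print('t',s['time'],'dpos cm',d.round(2),'rot',(Rt.inv()*T).as_rotvec().round(3))
E
python3 -c "
from h import *
go(.4757,.2589,.2,114.5)"
```

```text
t 0.1 dpos cm [-31.19 -10.69   1.83] rot [-0.001  0.     0.684]
```

Request:
{"name": "jog_arm", "arguments": {
  "delta_pos": [
    [-31.2, -10.7, 1.8],
    [-31.2, -10.7, 1.8],
    [-31.2, -10.7, 1.8],
    [-31.2, -10.7, 1.8],
    [-31.2, -10.7, 1.8],
    [-31.2, -10.7, 1.8],
    [-31.2, -10.7, 1.8],
    [-31.2, -10.7, 1.8],
    [-31.2, -10.7, 1.8],
    [-31.2, -10.7, 1.8]
  ],
  "rotation": [
    [0, 0, 0.684],
    [0, 0, 0.684],
    [0, 0, 0.684],
    [0, 0, 0.684],
    [0, 0, 0.684],
    [0, 0, 0.684],
    [0, 0, 0.684],
    [0, 0, 0.684],
    [0, 0, 0.684],
    [0, 0, 0.684]
  ],
  "gripper": [-1, -1, -1, -1, -1, -1, -1, -1, -1, -1]
}}

```text
time: 1.1
ee_pos: [0.4752, 0.2597, 0.2005]
orientation: [-3.141, -0.0, 2.0]
force: [0.7, 0.0, 0.2]
gripper_width: 0.0933
```

```bash
python3 -c "
from h import *
snap('wrist','w1'); go(.4757,.2589,.2,114.5); print(proj('w1',[.4757,.2589,.118]))"
```

```text
t 1.15 dpos cm [-0.11  0.01  0.06] rot [-0.    -0.     0.002]
[321.38687733 248.38269261]
```

View pics/w1.png

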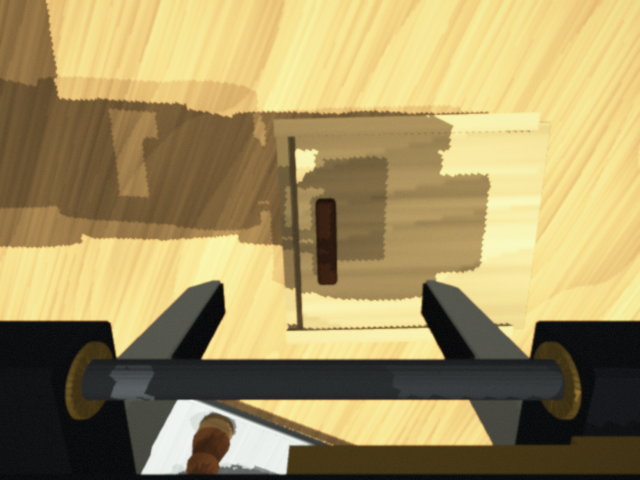

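The wrist view shows the bar's top centre at about (327,241), against a prediction of (321,248). The lid's near edge runs from (290,137) to (299,328).

```bash
python3 -c "
from h import *
ang=lambda d:np.degrees(np.arctan2(d[1],d[0])).round(1)
print(pt('w1',327,241,.118))
P=lambda u,v,z:pt('w1',u,v,z)
print(ang(P(299,328,.1)-P(290,137,.1))+90,ang(P(319,284,.118)-P(316,200,.118))+90,ang(P(338,284,.118)-P(336,200,.118))+90,ang(P(525,326,.104)-P(288,330,.104)),ang(P(540,113,.104)-P(275,120,.104)))
print(P(288,330,.104),P(275,120,.104))
g=P(327,241,.118);go(g[0],g[1],.107,115)"
```

```text
[0.47697117 0.2652289  0.118     ]
26.1 26.4 26.6 25.7 26.1
[0.48148061 0.18487499 0.104     ] [0.41326205 0.32223453 0.104     ]
t 1.15 dpos cm [0.41 0.39 9.36] rot [-0.    -0.    -0.007]
```

Request:
{"name": "jog_arm", "arguments": {
  "delta_pos": [
    [0.4, 0.3, 3.0],
    [0.4, 0.3, 7.0],
    [0.4, 0.3, 9.3],
    [0.4, 0.3, 9.3],
    [0.4, 0.3, 9.3],
    [0.4, 0.3, 9.3],
    [0.4, 0.3, 9.3],
    [0.4, 0.3, 9.3],
    [0.4, 0.3, 9.3],
    [0.4, 0.3, 9.3],
    [0.4, 0.3, 9.3],
    [0.4, 0.3, 9.3]
  ],
  "rotation": [
    [0, 0, -0.026],
    [0, 0, -0.026],
    [0, 0, -0.026],
    [0, 0, -0.026],
    [0, 0, -0.026],
    [0, 0, -0.026],
    [0, 0, -0.026],
    [0, 0, -0.026],
    [0, 0, -0.026],
    [0, 0, -0.026],
    [0, 0, -0.026],
    [0, 0, -0.026]
  ],
  "gripper": [-1, -1, -1, -1, 1, 1, 1, 1, 1, 1, 1, 1],
  "squeeze": 10
}}

```text
time: 2.35
ee_pos: [0.477, 0.2638, 0.1076]
orientation: [-3.142, 0.0, 2.025]
force: [-0.4, -0.5, -0.3]
gripper_width: 0.0334
```

Request:
{"name": "jog_arm", "arguments": {
  "delta_pos": [
    [0, 0, 0],
    [0, 0, 0],
    [0, 0, 0],
    [0, 0, 0],
    [0, 0, 0],
    [0, 0, 0]
  ],
  "rotation": [
    [0, 0, 0],
    [0, 0, 0],
    [0, 0, 0],
    [0, 0, 0],
    [0, 0, 0],
    [0, 0, 0]
  ],
  "gripper": [1, 1, 1, 1, 1, 1]
}}

```text
time: 2.95
ee_pos: [0.4769, 0.2638, 0.1076]
orientation: [-3.141, 0.0, 2.025]
force: [-1.3, -0.9, 0.9]
gripper_width: 0.014
```

Gripped at 14 mm. Now I slide along the tool's y.

Request:
{"name": "jog_arm", "arguments": {
  "delta_pos": [
    [0, 1.5, 0],
    [0, 3.5, 0],
    [0, 5.5, 0],
    [0, 7.5, 0],
    [0, 9, 0],
    [0, 10, 0],
    [0, 11, 0],
    [0, 11.5, 0],
    [0, 12, 0],
    [0, 12, 0]
  ],
  "rotation": [
    [0, 0, 0],
    [0, 0, 0],
    [0, 0, 0],
    [0, 0, 0],
    [0, 0, 0],
    [0, 0, 0],
    [0, 0, 0],
    [0, 0, 0],
    [0, 0, 0],
    [0, 0, 0]
  ],
  "gripper": [1, 1, 1, 1, 1, 1, 1, 1, 1, 1]
}}

```text
time: 3.95
ee_pos: [0.5823, 0.3153, 0.1074]
orientation: [-3.134, 0.0, 2.025]
force: [-17.4, -9.9, 14.3]
gripper_width: 0.014
```

Request:
{"name": "jog_arm", "arguments": {
  "delta_pos": [
    [0, 0.3, 0],
    [0, 0.6, 0],
    [0, 0.9, 0],
    [0, 0.9, 0]
  ],
  "rotation": [
    [0, 0, 0],
    [0, 0, 0],
    [0, 0, 0],
    [0, 0, 0]
  ],
  "gripper": [1, 1, 1, 1]
}}

```text
time: 4.35
ee_pos: [0.5899, 0.319, 0.1073]
orientation: [-3.133, 0.0, 2.025]
force: [-17.2, -9.1, 12.8]
gripper_width: 0.0312
```

Request:
{"name": "jog_arm", "arguments": {
  "delta_pos": [
    [0, -0.5, 0],
    [0, -0.5, 0],
    [0, -0.5, 0],
    [0, -0.5, 0],
    [0, -0.5, 0],
    [0, -0.5, -2],
    [0, -1, -6],
    [0, -4, -9],
    [0, -8, -11],
    [0, -9, -11],
    [0, -9, -11],
    [0, -9, -11]
  ],
  "rotation": [
    [0, 0, 0],
    [0, 0, 0],
    [0, 0, 0],
    [0, 0, 0],
    [0, 0, 0],
    [0, 0, 0],
    [0, 0, 0],
    [0, 0, 0],
    [0, 0, 0],
    [0, 0, 0],
    [0, 0, 0],
    [0, 0, 0]
  ],
  "gripper": [-1, -1, -1, -1, -1, -1, -1, -1, -1, -1, -1, -1]
}}

```text
time: 5.55
ee_pos: [0.5126, 0.2812, 0.2169]
orientation: [-3.141, -0.0, 2.025]
force: [0.4, -0.0, -0.4]
gripper_width: 0.093
```

```bash
python3 -c "
from h import *
snap('wrist','w2'); print(status.read_state()['ee_pos'])"
```

```text
[0.51268145 0.28123974 0.21668946]
```

View pics/w2.png

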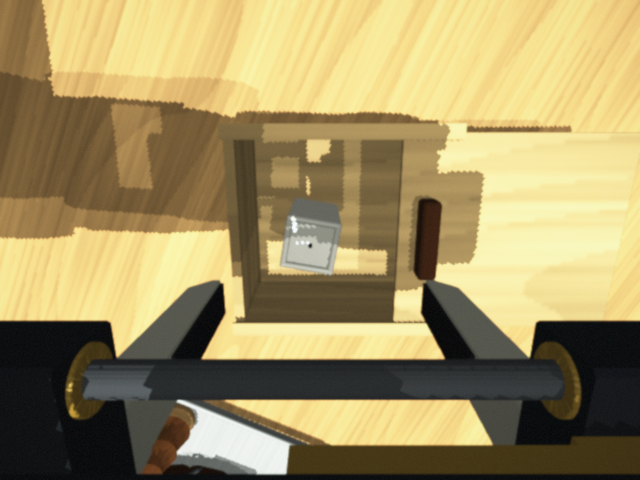

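The lid is open and the candle is in view, with its top corners at about (289,216), (340,220), (332,275) and (281,267) and its wick at (310,246). The bar's top is at (427,239), and the lid's edge runs from (404,140) to (393,322).

Run:
```python
from h import *
img=cv2.imread('pics/w2.png')
cv2.imwrite('pics/c3.png',cv2.resize(img[115:335,215:455],None,fx=2.7,fy=2.7,interpolation=cv2.INTER_CUBIC))
ang=lambda d:np.degrees(np.arctan2(d[1],d[0])).round(1)
P=lambda u,v,z:pt('w2',u,v,z)
C=[P(*p,.091) for p in((289,216),(340,220),(332,275),(281,267))]
print('mid',np.mean(C,0),P(310,246,.087),'ang',[ang(C[(i+1)%4]-C[i]) for i in range(4)],[np.linalg.norm(C[(i+1)%4]-C[i]).round(4) for i in range(4)])
x=np.array([np.cos(np.radians(26)),np.sin(np.radians(26)),0])
b=P(427,239,.118);print('bar',b,'travel',(b-pt('w1',327,241,.118))@x)
print('box x: outer edge',P(228,322,.104)@x,P(218,130,.104)@x,'lid edge',P(404,140,.1)@x,P(393,322,.1)@x)
```

```text
mid [0.50991703 0.26686429 0.091     ] [0.51033449 0.26481152 0.087     ] ang [np.float64(21.5), np.float64(-71.3), np.float64(-163.4), np.float64(106.0)] [np.float64(0.0399), np.float64(0.0463), np.float64(0.0419), np.float64(0.0429)]
bar [0.58040215 0.31554247 0.118     ] travel 0.11501916255380644
box x: outer edge 0.5087154476022248 0.5115848784175835 lid edge 0.6430253817963132 0.642658584768763
```

View pics/c3.png

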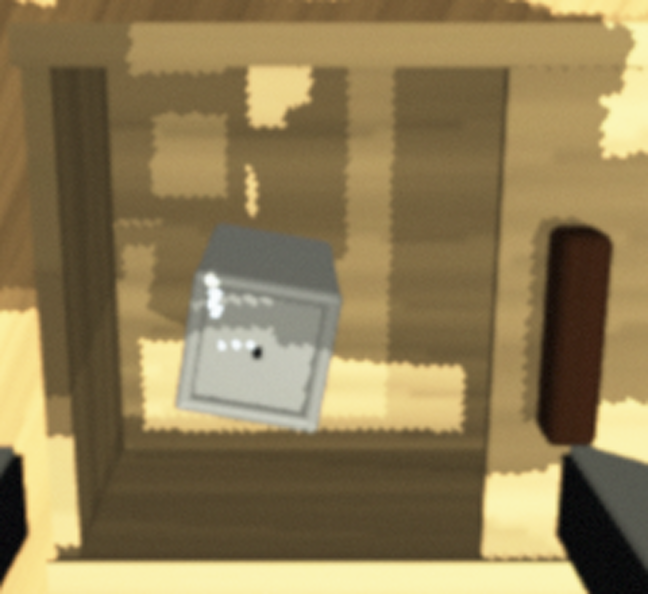

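Run:
```python
from h import *
ang=lambda d:np.degrees(np.arctan2(d[1],d[0])).round(1)
P=lambda u,v,z:pt('w2',215+u/2.7,115+v/2.7,z)
C=[P(*p,.091) for p in((200,268),(340,298),(315,432),(178,407))]
m=np.mean(C,0)
print('mid',m,'ang',[ang(C[(i+1)%4]-C[i]) for i in range(4)],[np.linalg.norm(C[(i+1)%4]-C[i]).round(4) for i in range(4)])
x=np.array([np.cos(np.radians(26)),np.sin(np.radians(26)),0]);y=np.array([-x[1],x[0],0])
print('cand x,y',m@x,m@y,'-x inner',P(50,67,.104)@x,P(80,557,.104)@x,'lid',P(505,70,.1)@x,P(482,557,.1)@x,'y inner',P(60,67,.104)@y,P(60,558,.104)@y)
W=lambda u,v,z:pt('w1',u,v,z)@x
print('w1 gap',W(290,137,.1)-W(277,137,.104),W(299,328,.1)-W(288,328,.104))
```

```text
mid [0.51024921 0.26651104 0.091     ] ang [np.float64(13.7), np.float64(-73.5), np.float64(-164.9), np.float64(105.9)] [np.float64(0.0414), np.float64(0.0422), np.float64(0.0418), np.float64(0.0432)]
cand x,y 0.5754396975499807 0.015860002376276116 -x inner 0.5220349440004546 0.5221674854405539 lid 0.6416593476993111 0.6430495218256015 y inner 0.09765659586948454 -0.04441898225792226
w1 gap 0.008271531869615933 0.008060639474425813
```

```bash
python3 -c "
from h import *
go(.510,.2665,.2,15.3)"
```

```text
t 5.6 dpos cm [-1.21 -0.89  1.67] rot [-1.000e-03  1.000e-03  1.758e+00]
```

Request:
{"name": "jog_arm", "arguments": {
  "delta_pos": [
    [-1.2, -0.9, 1.7],
    [-1.2, -0.9, 1.7],
    [-1.2, -0.9, 1.7],
    [-1.2, -0.9, 1.7],
    [-1.2, -0.9, 1.7],
    [-1.2, -0.9, 1.7],
    [-1.2, -0.9, 1.7],
    [-1.2, -0.9, 1.7],
    [-1.2, -0.9, 1.7],
    [-1.2, -0.9, 1.7],
    [-1.2, -0.9, 1.7],
    [-1.2, -0.9, 1.7]
  ],
  "rotation": [
    [0, 0, 1.758],
    [0, 0, 1.758],
    [0, 0, 1.758],
    [0, 0, 1.758],
    [0, 0, 1.758],
    [0, 0, 1.758],
    [0, 0, 1.758],
    [0, 0, 1.758],
    [0, 0, 1.758],
    [0, 0, 1.758],
    [0, 0, 1.758],
    [0, 0, 1.758]
  ],
  "gripper": [-0.33, -0.33, -0.33, -0.33, -0.33, -0.33, -0.33, -0.33, -0.33, -0.33, -0.33, -0.33]
}}

```text
time: 6.8
ee_pos: [0.5098, 0.2665, 0.1994]
orientation: [3.141, 0.001, 0.261]
force: [0.7, -0.9, -0.6]
gripper_width: 0.0622
```

Request:
{"name": "jog_arm", "arguments": {
  "delta_pos": [
    [0, 0, 0],
    [0, 0, 0],
    [0, 0, 0]
  ],
  "rotation": [
    [0, 0, 0.003],
    [0, 0, 0.003],
    [0, 0, 0.003]
  ],
  "gripper": [-0.33, -0.33, -0.33]
}}

```text
time: 7.1
ee_pos: [0.5094, 0.2663, 0.2002]
orientation: [3.142, 0.001, 0.266]
force: [-0.2, 0.7, -1.1]
gripper_width: 0.0615
```

```bash
python3 -c "
from h import *
go(.5103,.2665,.042,15.3); print(status.read_state()['gripper_width'])
snap('wrist','w3')"
```

```text
t 7.1 dpos cm [1.000e-01 1.000e-02 1.582e+01] rot [ 0.     0.001 -0.001]
0.06145977489590178
```

View pics/w3.png

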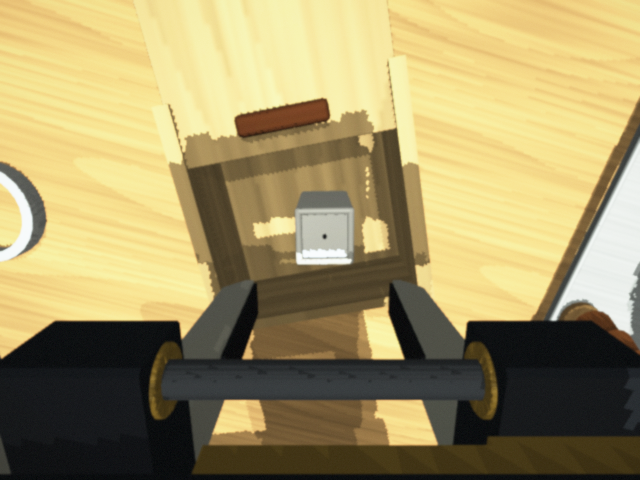

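The candle looks square in the view, with its top centred at about (324.5,235.5).

```bash
python3 -c "
from h import *
g=np.mean([pt('w3',*p,.091) for p in((297,208),(353,208),(352,264),(296,262))],0)
print(g); go(g[0],g[1],.042,15.3)"
```

```text
[0.51041964 0.26571646 0.091     ]
t 7.15 dpos cm [ 0.1   0.09 15.83] rot [ 0.     0.    -0.001]
```

Request:
{"name": "jog_arm", "arguments": {
  "delta_pos": [
    [0.1, 0.1, 3],
    [0.1, 0.1, 6],
    [0.1, 0.1, 9],
    [0.1, 0.1, 12],
    [0.1, 0.1, 14.5],
    [0.1, 0.1, 15.8],
    [0.1, 0.1, 15.8],
    [0.1, 0.1, 15.8],
    [0.1, 0.1, 15.8],
    [0.1, 0.1, 15.8],
    [0.1, 0.1, 15.8],
    [0.1, 0.1, 15.8]
  ],
  "rotation": [
    [0, 0, 0],
    [0, 0, 0],
    [0, 0, 0],
    [0, 0, 0],
    [0, 0, 0],
    [0, 0, 0],
    [0, 0, 0],
    [0, 0, 0],
    [0, 0, 0],
    [0, 0, 0],
    [0, 0, 0],
    [0, 0, 0]
  ],
  "gripper": [-0.33, -0.33, -0.33, -0.33, -0.33, -0.33, -0.33, 1, 1, 1, 1, 1],
  "squeeze": 20
}}

```text
time: 8.35
ee_pos: [0.5111, 0.2658, 0.0438]
orientation: [-3.141, -0.002, 0.264]
force: [-0.2, -1.1, 7.4]
gripper_width: 0.0439
```

Request:
{"name": "jog_arm", "arguments": {
  "delta_pos": [
    [0, 0, 0],
    [0, 0, 0],
    [0, 0, 0],
    [0, 0, 0]
  ],
  "rotation": [
    [0, 0, 0],
    [0, 0, 0],
    [0, 0, 0],
    [0, 0, 0]
  ],
  "gripper": [1, 1, 1, 1]
}}

```text
time: 8.75
ee_pos: [0.5111, 0.2658, 0.0438]
orientation: [-3.141, -0.002, 0.264]
force: [0.3, -1.3, 7.5]
gripper_width: 0.0439
```

Request:
{"name": "jog_arm", "arguments": {
  "delta_pos": [
    [0, 0, -1],
    [0, 0, -3],
    [0, 0, -5],
    [0, 0, -7],
    [0, 0, -9],
    [0, 0, -11],
    [0, 0, -13],
    [0, 0, -15],
    [0, 0, -17],
    [0, 0, -18.6],
    [0, 0, -18.6],
    [0, 0, -18.6]
  ],
  "rotation": [
    [0, 0, 0],
    [0, 0, 0],
    [0, 0, 0],
    [0, 0, 0],
    [0, 0, 0],
    [0, 0, 0],
    [0, 0, 0],
    [0, 0, 0],
    [0, 0, 0],
    [0, 0, 0],
    [0, 0, 0],
    [0, 0, 0]
  ],
  "gripper": [1, 1, 1, 1, 1, 1, 1, 1, 1, 1, 1, 1]
}}

```text
time: 9.95
ee_pos: [0.5101, 0.2654, 0.2285]
orientation: [3.142, 0.0, 0.264]
force: [-0.2, 0.1, -2.7]
gripper_width: 0.0441
```

```bash
python3 -c "
from h import *
go(.5465,-.2965,.235,-2)"
```

```text
t 9.95 dpos cm [-11.15  55.2   -0.65] rot [0.    0.    0.299]
```

Request:
{"name": "jog_arm", "arguments": {
  "delta_pos": [
    [-0.3, 1.5, -0.7],
    [-0.9, 4.5, -0.7],
    [-1.6, 8, -0.7],
    [-2.3, 11.5, -0.7],
    [-3, 15, -0.7],
    [-3.7, 18.5, -0.7],
    [-4.4, 22, -0.7],
    [-5.1, 25.5, -0.7],
    [-5.8, 29, -0.7],
    [-6.5, 32.5, -0.7],
    [-7.3, 36, -0.7],
    [-8, 39.5, -0.7]
  ],
  "rotation": [
    [0, 0, 0],
    [0, 0, 0],
    [0, 0, 0],
    [0, 0, 0],
    [0, 0, 0],
    [0, 0, 0],
    [0, 0, 0],
    [0, 0, 0],
    [0, 0, 0],
    [0, 0, 0],
    [0, 0, 0],
    [0, 0, 0]
  ],
  "gripper": [1, 1, 1, 1, 1, 1, 1, 1, 1, 1, 1, 1]
}}

```text
time: 11.15
ee_pos: [0.5352, -0.1388, 0.2352]
orientation: [-3.141, 0.001, 0.263]
force: [1.1, 0.5, -0.6]
gripper_width: 0.0438
```

Request:
{"name": "jog_arm", "arguments": {
  "delta_pos": [
    [-0.6, 3, 0],
    [-1.2, 6, 0],
    [-1.8, 9, 0],
    [-2.4, 12, 0],
    [-2.9, 14.5, 0],
    [-3.1, 15.7, 0],
    [-3.1, 15.7, 0],
    [-3.1, 15.7, 0],
    [-3.1, 15.7, 0]
  ],
  "rotation": [
    [0, 0, 0.05],
    [0, 0, 0.1],
    [0, 0, 0.15],
    [0, 0, 0.2],
    [0, 0, 0.25],
    [0, 0, 0.3],
    [0, 0, 0.3],
    [0, 0, 0.3],
    [0, 0, 0.3]
  ],
  "gripper": [1, 1, 1, 1, 1, 1, 1, 1, 1]
}}

```text
time: 12.05
ee_pos: [0.5469, -0.2956, 0.2355]
orientation: [-3.141, 0.001, -0.035]
force: [0.5, -0.4, -0.7]
gripper_width: 0.0442
```

Run:
```python
from h import *
go(.5465,-.2965,.123,-2); print(status.read_state()['gripper_width'])
snap('wrist','w4')
print(proj('w4',[.5465,-.2965,.065]))
```

```text
t 12.05 dpos cm [-0.03  0.1  11.25] rot [-0.     0.001  0.   ]
0.044248554386595015
[324.67681767 218.77442506]
```

View pics/w4.png

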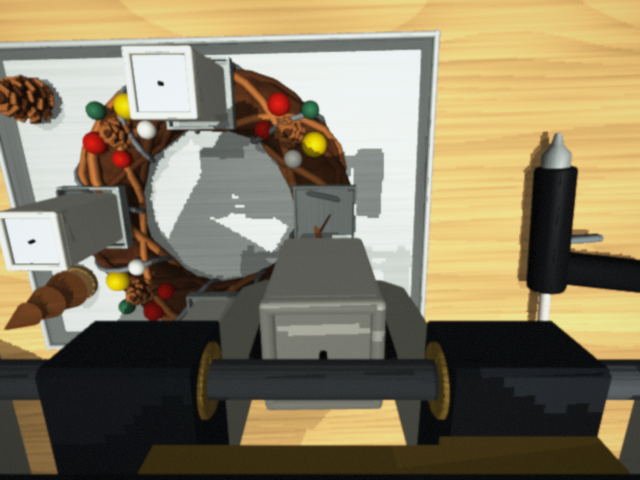

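The wrist view shows the held candle upright. The holder's far rim edge runs from (294,187) to (355,186), and the wicks of two neighbouring candles are at (160,83) and (32,241).

Run:
```python
from h import *
P=lambda u,v,z:pt('w4',u,v,z)
a,b=P(294,187,.065),P(355,186,.065); e=a-b
print('rim',a,b,np.linalg.norm(e),'ang',np.degrees(np.arctan2(e[1],e[0])))
n=np.array([e[1],-e[0],0])/np.linalg.norm(e); n*=-np.sign(n[0]); print('holder',(a+b)/2+.028*n)
c1,c2=P(160,83,.137),P(32,241,.137); print('candles',c1,c2)
d=c1-c2;th=np.degrees(np.arctan2(d[1],d[0]))
M=(c1+c2)/2; print('dir',th,'len(148.5)',np.linalg.norm(d))
s=status.read_state();p=s['ee_pos'];Rt=R.from_euler('xyz',s['orientation'])
# held candle corners predicted (base .0378 past TCP; top .0472 behind)
for dz in(.0378,-.0472):
  print([proj('w4',p+Rt.apply([i*.022,j*.022,dz])).round(0).tolist() for i in(1,-1) for j in(1,-1)])
# full-view top: wreath candle holder from top0
```

```text
rim [ 0.57600939 -0.27044059  0.065     ] [ 0.57513159 -0.32406115  0.065     ] 0.05362774025831222 ang 89.06212368082014
holder [ 0.54757424 -0.29679256  0.065     ]
candles [ 0.65606773 -0.19375804  0.137     ] [ 0.55363909 -0.08569466  0.137     ]
dir -46.533405720764684 len(148.5) 0.14889366015505076
[[364.0, 233.0], [284.0, 233.0], [361.0, 306.0], [286.0, 306.0]]
[[390.0, 300.0], [259.0, 299.0], [384.0, 409.0], [264.0, 409.0]]
```

Run:
```python
import cv2
i=cv2.imread('pics/w4.png')[170:420,230:420]
cv2.imwrite('pics/c4.png',cv2.resize(cv2.convertScaleAbs(i,alpha=1.6),None,fx=2.4*1,fy=2.4,interpolation=cv2.INTER_CUBIC))
```

```text
(no output)
```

View pics/c4.png

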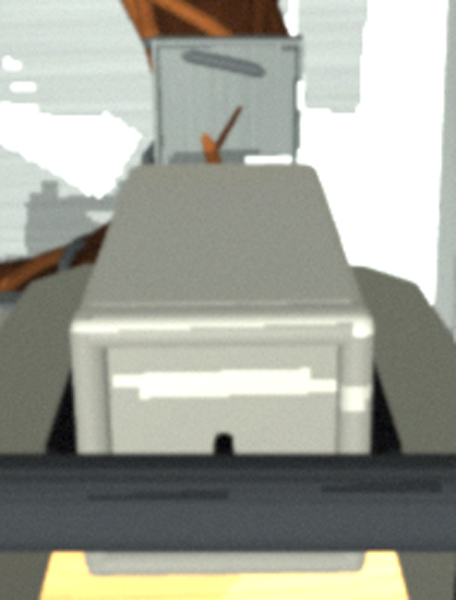

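The crop puts the candle's base edge at about (284–362, 240). That is within a few pixels of prediction, so any tilt is at most about 2.5°. Now I lower it.

```bash
python3 -c "
from h import *
go(.5482,-.2962,.114,-1.7)"
```

```text
t 12.1 dpos cm [ 0.12  0.06 12.16] rot [-0.     0.    -0.005]
```

Request:
{"name": "jog_arm", "arguments": {
  "delta_pos": [
    [0.1, 0.1, 1],
    [0.1, 0.1, 3],
    [0.1, 0.1, 5],
    [0.1, 0.1, 7],
    [0.1, 0.1, 9],
    [0.1, 0.1, 10.5],
    [0.1, 0.1, 11.5],
    [0.1, 0.1, 12.1],
    [0.1, 0.1, 12.1],
    [0.1, 0.1, 12.1],
    [0.1, 0.1, 12.1],
    [0.1, 0.1, 12.1]
  ],
  "rotation": [
    [0, 0, -0.005],
    [0, 0, -0.005],
    [0, 0, -0.005],
    [0, 0, -0.005],
    [0, 0, -0.005],
    [0, 0, -0.005],
    [0, 0, -0.005],
    [0, 0, -0.005],
    [0, 0, -0.005],
    [0, 0, -0.005],
    [0, 0, -0.005],
    [0, 0, -0.005]
  ],
  "gripper": [1, 1, 1, 1, 1, 1, 1, 1, 1, 1, 1, 1]
}}

```text
time: 13.3
ee_pos: [0.5484, -0.2975, 0.1153]
orientation: [3.141, -0.001, -0.031]
force: [0.3, 0.3, -1.6]
gripper_width: 0.0437
```

Run:
```python
from h import *
go(.5482,-.2962,.114,-1.7)
snap('scene','s2')
s=status.read_state();p=s['ee_pos'];Rt=R.from_euler('xyz',s['orientation'])
u,v=proj('s2',p).astype(int); print(u,v)
i=cv2.imread('pics/s2.png')[v-60:v+60,u-70:u+90]
cv2.imwrite('pics/c5.png',cv2.resize(cv2.convertScaleAbs(i,alpha=1.6),None,fx=5,fy=5,interpolation=cv2.INTER_CUBIC))
f=lambda q:((proj('s2',q)-[u-70,v-60])*5).round(0).tolist()
for dz in(.0378,-.0472): print([f(p+Rt.apply([a*.022,b*.022,dz])) for a in(1,-1) for b in(1,-1)])
h=R.from_euler('z',-91.6,degrees=True); print('rim',[f(np.array([.5475,-.2962,.065])+h.apply([a*.028,b*.028,0])) for a in(1,-1) for b in(1,-1)])
```

```text
t 13.3 dpos cm [-0.02 -0.13  0.13] rot [ 0.001 -0.001 -0.002]
198 201
[[312.0, 361.0], [386.0, 384.0], [350.0, 298.0], [423.0, 321.0]]
[[272.0, 267.0], [350.0, 291.0], [313.0, 202.0], [390.0, 225.0]]
rim [[305.0, 379.0], [353.0, 299.0], [398.0, 408.0], [445.0, 328.0]]
```

View pics/c5.png

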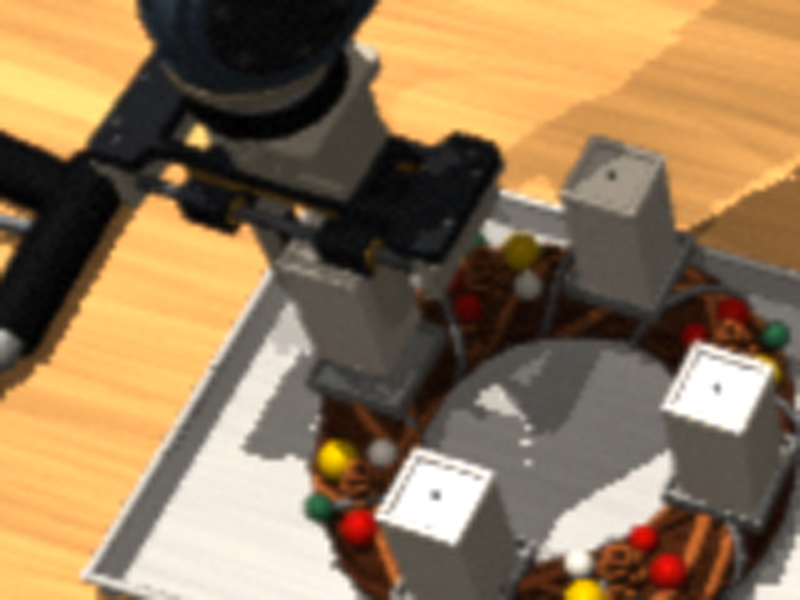

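The scene crop shows the candle upright, with its base corners at about (317,362) and (385,378). The holder's rim corners are at (308,380) and (402,412). I make a final correction of 1–2 mm and hold.

Request:
{"name": "jog_arm", "arguments": {
  "delta_pos": [
    [0.05, -0.08, 0.05],
    [0.1, -0.15, 0.1],
    [0.1, -0.15, 0.1],
    [0.1, -0.15, 0.1],
    [0.1, -0.15, 0.1],
    [0.1, -0.15, 0.1],
    [0.1, -0.15, 0.1],
    [0.1, -0.15, 0.1],
    [0.1, -0.15, 0.1],
    [0.1, -0.15, 0.1]
  ],
  "rotation": [
    [0, 0, 0],
    [0, 0, 0],
    [0, 0, 0],
    [0, 0, 0],
    [0, 0, 0],
    [0, 0, 0],
    [0, 0, 0],
    [0, 0, 0],
    [0, 0, 0],
    [0, 0, 0]
  ],
  "gripper": [1, 1, 1, 1, 1, 1, 1, 1, 1, 1]
}}

```text
time: 14.35
ee_pos: [0.5492, -0.2958, 0.1136]
orientation: [3.142, -0.0, -0.031]
force: [-0.1, -0.1, -1.8]
gripper_width: 0.0442
```

```bash
python3 -c "
from h import *
s=status.read_state(); print(abs(s['qvel']).max(), s['force'])
print(finish_job())"
```

```text
0.0018357479895455635 [-0.12895425 -0.14568592 -1.84892572]
the job is handed in; nothing more can be done
None
```

I slid the lid open to its stop, lifted the square candle out and carried it over the tray to the empty holder. I handed the job in with the arm holding the candle still, about 11 mm above the rim by calculation. No verdict came back. It took about 14.4 s of the 59 s allowed.

- **Lid:** the push force jumped from the expected 2 N to about 20 N, and the picture showed 120 mm uncovered, which matches fully open. I estimated the lid's starting gap less exactly: 10–13 mm, for a total of 127–130 mm.
- **Grip:** the final opening was 44 mm, the candle's width. The measured downward force was about 1.8 N, roughly the candle's weight, and the arm was still.
- **Position:** the fingertips ended at (0.549, −0.296, 0.114) m. My estimates of the holder's centre from different views disagreed by about 2–3 mm, within the 8 mm allowed. The last small correction went in after the final picture.
- **Squareness and tilt:** the sides came out within about 1° of the holder's. One wrist picture hinted at up to 2.5° of tilt or a 2 mm offset, but the scene picture showed no visible tilt.
- **Unexplained reading:** there was an upward force of about 7.5 N while I gripped the candle in the box. It was gone after the lift.
- **Wreath and other items:** I measured no contact at the wreath and saw no disturbance in the parts that were in view. I did not separately re-measure the pine cone, tree, tape roll or glue gun at the end.

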